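Free the pawl and lower the press lever

TASK

The weighted, rubber-gripped lever of the bench press is held up by a ratchet pawl. Pick up the wooden-handled pry bar, put its steel end under the pawl's lug and flick the pawl up clear of the ratchet wheel (keep your fingers and the arm off the pawl), then lower the lever gently until it is fully down on the bearing. Finish with the bar lying flat on the bench, the pawl still up, and the other loose things left where they were.

Things in the scene. Friction and masses are not known exactly. Their poses are not given: they have to be found in the camera images.
- press: green dead-weight lever press, fixed. Origin on the bench plane right below the axle's middle; z up, x along the axle, -x is the ratchet side, the lever reaches to +y. In this frame, mm: base plate 20 high, x -75 to 70, y -63 to 127; upright and pawl bracket x -22 to -4, up to z 185, y -38 to 86; anvil and bearing at x 30, y 80, 50 across, up to z 88
- axle (a point): middle of the press axle, 140 mm above the bench. The ratchet wheel on it (82 mm across) is at press x -38 to -26; the lever, a 20 mm square steel bar, swings at press x 20 to 40 and carries a weight 48 mm across, 78 mm from the axle, reaching 26 mm above the lever's middle line
- pawl (a joint): angle of the pawl, rad: 0 engaged in the wheel, grows to at most 0.9 as the lug swings up; clear of the teeth, with room to spare, above 0.3. Its pivot is stiff: it stays where it is left; about 2 N up at the lug moves it. While engaged it stops the lever at about 0.2 rad
- pawl_bar: the pawl: steel bar on top of the ratchet wheel, its nose in the teeth, with a flat lug standing out to press -x. Origin on its pivot, which lies along press x at about press y 59, z 182 mm; the lug is some 46 mm from the pivot towards press -y. Axes as the press while engaged
- pawl_lug (a point): middle of the underside of the lug, where the bar lifts: at the start near press x -53, y 11, z 185 mm. Lug: 28 mm along press x (14 either side of this point), 22 mm along press y, 7 mm thick; from 15 mm behind this point (press +x) the wheel begins; below and in front it is open down to the base plate. Raising it 25 to 30 mm straight up turns the pawl about 0.5 rad
- lever (a joint): angle of the lever, rad: 0 to 0.08 at the start (0 = 0.9 rad above level); grows as it is lowered; 0.9 = level, its head down on the bearing (hard stop). Friction holds it wherever it is left; with the pawl clear it takes about 3 to 9 N down on the grip
- lever_grip (a point): middle of the black rubber grip at the lever's end: a round crank handle 22 mm thick that stands out sideways from the lever, level along press x, from press x 40 to 104 (this point at x 72). It moves on a circle of 165 mm radius about the axle line, towards press +y and down, from about 270 to 140 mm above the bench. Can be pinched from above
- bar: pry bar lying on the bench: square wooden handle 110 x 16 x 16 mm, then on the same line a round steel rod 9 mm thick, 90 mm long; 140 g. Origin: middle of the handle, on its axis (8 mm above the bench when lying); +x points to the steel tip. It balances about 20 mm from the origin towards the tip
- bar_tip (a point): the steel end of the pry bar, 145 mm from the bar's origin
- bearing_a: bystander: loose steel bearing, 52 mm across, 16 mm high. Origin: centre of its underside.
- bearing_b: bystander: loose steel bearing, 60 mm across, 18 mm high. Origin: centre of its underside.
- bearing_c: bystander: loose steel bearing, 68 mm across, 20 mm high. Origin: centre of its underside.
- wrench: bystander: steel wrench 180 mm long, lying, origin under its middle.
- bowl: bystander: small open steel bowl, 84 mm across, 36 mm high. Origin: centre of its underside.
- jar: bystander: amber glass jar with black cap, 60 mm across, 75 mm high. Origin: centre of its underside.
Things that resemble listed ones, but are neither listed nor needed, are in the scene too. Several things have the shape of the bar; the one meant has the colours described above.

How it is judged:
On the way, in this order (a step that is already met when the one before it is completed fails the run):
1. the pry bar lifts the pawl clear of the ratchet wheel (pawl at more than 0.3 rad, bar touching it) (value of joint pawl above 0.3 rad and contact force between bar and pawl_bar above 0.1 N).
2. the lever is lowered fully (more than 0.86 rad) (value of joint lever above 0.86 rad), for 0.2 s.
At the end, for the whole second after the job is handed in: The lever is down (above 0.86 of 0.9 rad) and still, the pawl stands clear (above 0.3 rad), and the bar lies flat on the bench at rest (middle of handle under 20 mm, tip under 30 mm above the bench) (value of joint lever above 0.86 rad and value of joint pawl above 0.3 rad and height (world z) of bar between 0 and 0.02 m and height (world z) of bar_tip below 0.03 m and linear speed of bar below 0.02 m/s and velocity of joint lever below 0.05 rad/s); the robot touches nothing.
It fails at once if the fingers or the robot arm touch the pawl (contact force between any of the fingers, the arm and pawl_bar above 0.5 N).
It fails at once if the lever is slammed (lowered faster than 2 rad/s, a third of a metre a second at its grip) (velocity of joint lever above 2 rad/s).
It fails at once if another loose thing is moved by more than 30 mm (distance of any of bearing_a, bearing_b, bearing_c, wrench, bowl, jar from where it was at the start of the episode above 0.03 m).
It also fails if it takes over 61 s, if anything falls off the work surface, if the arm or the gripper's body presses on something with over 40 N, if the wrist force passes 120 N, or if a joint passes its speed limit or range.

ROBOT

A 6-joint arm with a two-finger parallel gripper is mounted at the origin on the work surface. World frame = base frame: x ahead of the robot, y to its left, z up, the work surface at z = 0. Lengths are in m, angles in rad, forces in N, time in s.
With the tool pointing down it reaches from about 0.35 to 0.875 m from the base axis. Payload 4.2 kg.
Tool frame: the origin (TCP) lies at the very end of the fingers, on their centre line; the grasp point (between the pads) lies 19 mm behind it; z points along the fingers, y is the line along which they close (so a half turn about z gives the same grasp; the last joint's range is limited). The gripper opens to 85 mm and grips with 20 to 120 N. Pads are 22 mm wide; open, the fingers measure 114 mm over their backs; the gripper's body (76 mm by 85 mm) begins 54 mm behind the grasp point. The pads swing forward as they close: fully open they stand 13 mm farther back than shut.
Start: joints at [1.415, 0.385, 0.008, 0, -1.194, -0.259], TCP at [0.252, 0.572, 0.231] pointing down, gripper open.
Joint ranges: [-3.14, 3.14], [-1.21, 2.06], [-1.07, 1.41], [-3.16, 2.05], [-2.99, -0.16], [-3.1, 3.1]. Speed limits (rad/s): [2.79, 2.79, 3.14, 3.14, 3.14, 3.14].

INTERFACE

Orientations are given as [roll, pitch, yaw] about the fixed x, y, z axes, in that order (R = Rz(yaw) Ry(pitch) Rx(roll)).
In Python, from workcell import sensors, viewer, r, finder gives the robot as it stands. The module is installed in compiled form; this text tells all that it offers.
- The arm moves only by the tool servo_tool, never from a script. Its argument "steps" is one flat list of numbers, 6 for each row, row after row: the shift along the tool's x, y, z in cm, then the turn, a rotation vector about the tool's x, y, z in degrees. A call has 1 to 10 rows; each row shifts and turns the commanded pose from where the row before left it, along the tool's axes as they then stand; what a row does not reach is not made up. A row lasts 1/8 s, in which the tool goes at most 62.5 mm and 10.7 degrees, less where a joint would pass 70% of its speed; a pose out of reach is approached as far as the arm can. A call is refused whole if a number of a shift passes 6.25 or a number of a turn 10.7, either way. A call with a gripper value outside its range is refused whole. "fingers" is the closure, from -1 (fully open) to 1 (shut), so that 0 is half open, set as the call begins (left out, the last holds). The fingers move at their own pace and stop on an object; "force" is the grip in N (left out, the last holds). Time passes only in rows, so rows that do not move let the fingers close. It gives the time, the measured TCP pose, the force, the opening and the grip force at its end, in the units of the state.
- sensors.get_obs(): the state, without advancing time (a new reading comes with each control period).
- viewer.grab_frame(name): name is "side" or "top"; returns a dict with "image" (384x512x3 uint8, red, green, blue), "z_map" (384x512 float32, m along the optical axis (not along the pixel's ray), 0 where there is no reading), "camera_matrix" (3x3 intrinsics, pixels), "dist" ([k1, k2, p1, p2, k3] as OpenCV has them; the pictures are not rectified), "rvec" (rotation vector, rad) and "tvec" (3), from world to camera coordinates, as OpenCV has them. Camera axes: x right, y down, z forward; pixel columns grow to the right and rows downward; lengths in m; the calibration is good to about 2 mm. A picture is of the moment at which its call begins.
- r.hand_in(): hands the job in; it is judged then, once.
Trained networks look in a picture, given as the dict that the camera call returned (one of the last four; its "shot" number tells which), for a name from the list of things; names that differ only in an ending like _2 or _b are one class to them, and where a whole thing is asked for, a point or a joint stands for the part that bears it (a point fixed in the world has none). Each returns a list of dicts, best first, with "p" (0 to 1); they miss things now and then, are a little off and sometimes report something else, mostly with a low value. They report only what shows in the picture. A call takes as long as a camera call. They do not tell look-alikes from the thing itself.
- finder.search_frame(picture, label): "bbox" ([left, top, right, bottom] in pixels, round what is visible of it).
The state is a dict: "t": time; "joint_pos": joint angles; "joint_velocities": joint speeds; "joint_torque": joint torques, N m; "tool_pos": TCP position; "orientation": TCP orientation; "ft_force": force on the tool from outside, world axes, zero at the start; "torque": the same for the moment, N m; "gripper_width": finger opening in m; "gripper_force": force on a finger pad.
Only numpy, scipy, OpenCV 4.12 (cv2) and the standard library are available. Lean on these libraries where they do the work, as an engineer would, in place of code of your own. Each camera call takes 0.05 s, during which the arm holds its last target. There are 200 camera calls.

## Working session

There is one attempt and no reset: what is moved stays moved. The work goes in short steps, Python scripts to look and compute and a tool call to move; the robot and the scene stay as the last step left them, time stands still between calls to the robot, and variables do not carry over. Pictures are saved under pics/ and viewed, at most 10 in all, crops included, and the job is handed in when it is done.

Besides the shell and the picture viewer there is one more tool, called as a command line: name --argument value ..., lists and objects as JSON in quotes. servo_tool: Moves the arm, as the interface text tells. Its arguments: {"type":"object","properties":{"steps":{"type":"array","items":{"type":"number"}},"fingers":{"type":"number"},"force":{"type":"number"}},"required":["steps"]}

```bash
mkdir -p pics; cat > h.py <<'E'
import numpy as np, cv2
from workcell import sensors, viewer, r, finder
def grab(n):
    f=viewer.grab_frame(n); R=cv2.Rodrigues(np.array(f["rvec"],float))[0]; f["R"]=R; return f
def world(f,uv,z=None):
    """pixels -> world; z None: use depth map"""
    uv=np.array(uv,float).reshape(-1,2); K=np.array(f["camera_matrix"],float)
    n=cv2.undistortPoints(uv.reshape(-1,1,2),K,np.array(f["dist"],float)).reshape(-1,2)
    ray=np.c_[n,np.ones(len(n))]; t=np.array(f["tvec"],float).ravel()
    if z is None:
        d=f["z_map"][uv[:,1].round().astype(int),uv[:,0].round().astype(int)]
        return (ray*d[:,None]-t)@f["R"]
    c=-f["R"].T@t; w=ray@f["R"]; return c+w*((z-c[2])/w[:,2])[:,None]
def proj(f,P):
    return cv2.projectPoints(np.array(P,float).reshape(-1,1,3),np.array(f["rvec"],float),np.array(f["tvec"],float),np.array(f["camera_matrix"],float),np.array(f["dist"],float))[0].reshape(-1,2)
def cloud(f):
    v,u=np.mgrid[0:384,0:512]; P=world(f,np.c_[u.ravel(),v.ravel()]).reshape(384,512,3); P[f["z_map"]==0]=np.nan; return P
def save(f,n,crop=None,s=1):
    im=f["image"][:,:,::-1]
    if crop: im=im[crop[1]:crop[3],crop[0]:crop[2]]
    cv2.imwrite("pics/"+n,cv2.resize(im,None,fx=s,fy=s,interpolation=cv2.INTER_CUBIC))
E
python3 - <<'E'
from h import *
np.set_printoptions(precision=3,suppress=True)
ims=[]
for n in ("top","side"):
    f=grab(n); save(f,n+"0.png",s=1.5); print(n,"cam",-f["R"].T@np.array(f["tvec"]).ravel(), f["R"][2])
    for l in ("bar","bar_tip","press","pawl_bar","pawl_lug","lever_grip","axle","wrench","bowl","jar","bearing_a"):
        for d in finder.search_frame(f,l)[:4]:
            b=np.array(d["bbox"]); c=[(b[0]+b[2])/2,(b[1]+b[3])/2]
            print(l,round(d["p"],2),b.round(),world(f,[c])[0])
print(sensors.get_obs())
E
```

```text
top cam [0.416 0.064 1.088] [ 0.134 -0.022 -0.991]
bar 0.87 [390. 231. 406. 299.] [ 0.345 -0.386  0.013]
bar 0.51 [327. 176. 385. 215.] [ 0.558 -0.26   0.019]
bar_tip 0.78 [390. 234. 403. 298.] [ 0.342 -0.383  0.01 ]
bar_tip 0.51 [324. 180. 381. 213.] [ 0.556 -0.25   0.016]
press 0.8 [215. 139. 286. 208.] [0.59  0.068 0.19 ]
press 0.37 [102. 154. 132. 176.] [0.634 0.462 0.073]
pawl_bar 0.78 [267. 147. 282. 178.] [ 0.659 -0.005  0.02 ]
pawl_lug 0.71 [266. 151. 280. 174.] [ 0.657 -0.     0.021]
lever_grip 0.75 [213. 138. 266. 197.] [0.597 0.095 0.228]
lever_grip 0.33 [334. 185. 378. 211.] [ 0.552 -0.261  0.015]
axle 0.91 [213. 138. 282. 208.] [0.585 0.075 0.225]
wrench 0.75 [138. 202. 158. 262.] [0.439 0.38  0.008]
wrench 0.7 [133. 146. 159. 165.] [0.674 0.393 0.024]
bowl 0.89 [287. 239. 314. 268.] [ 0.379 -0.087  0.009]
jar 0.9 [105. 154. 132. 176.] [0.634 0.459 0.072]
bearing_a 0.71 [335. 139. 354. 162.] [ 0.701 -0.229  0.018]
bearing_a 0.57 [134. 147. 160. 166.] [0.673 0.391 0.019]
side cam [ 0.397 -0.61   0.878] [ 0.156  0.664 -0.731]
bar 0.7 [277. 279. 299. 349.] [ 0.552 -0.26   0
[... 729 characters left out ...]

jar 0.88 [249. 123. 266. 147.] [0.638 0.451 0.044]
bearing_a 0.74 [201. 217. 218. 233.] [0.396 0.076 0.017]
bearing_a 0.73 [327. 286. 346. 303.] [ 0.695 -0.239  0.018]
bearing_a 0.72 [261. 140. 275. 151.] [0.669 0.402 0.023]
{'t': 1.2, 'joint_pos': array([ 1.415,  0.385,  0.008, -0.   , -1.194, -0.259]), 'joint_velocities': array([-0.   , -0.   , -0.   , -0.001, -0.002,  0.001]), 'joint_torque': array([ -0.001, -39.21 ,  18.862,   4.191,  -0.   ,   0.   ]), 'tool_pos': array([0.252, 0.572, 0.231]), 'orientation': array([-3.142,  0.   , -0.415]), 'ft_force': array([ 0.159, -0.346, -0.071]), 'torque': array([-0.016,  0.008,  0.002]), 'gripper_force': 0.0, 'gripper_width': 0.08541463700095181}
```

View pics/top0.png

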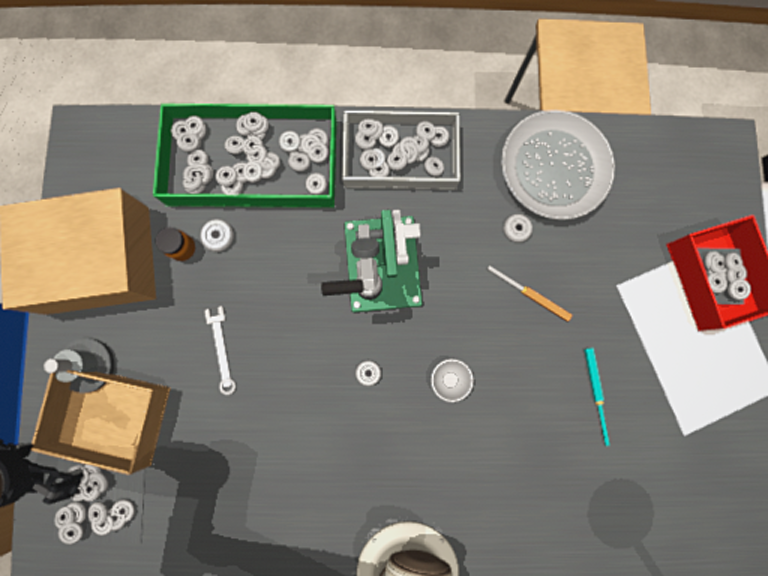

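View pics/side0.png

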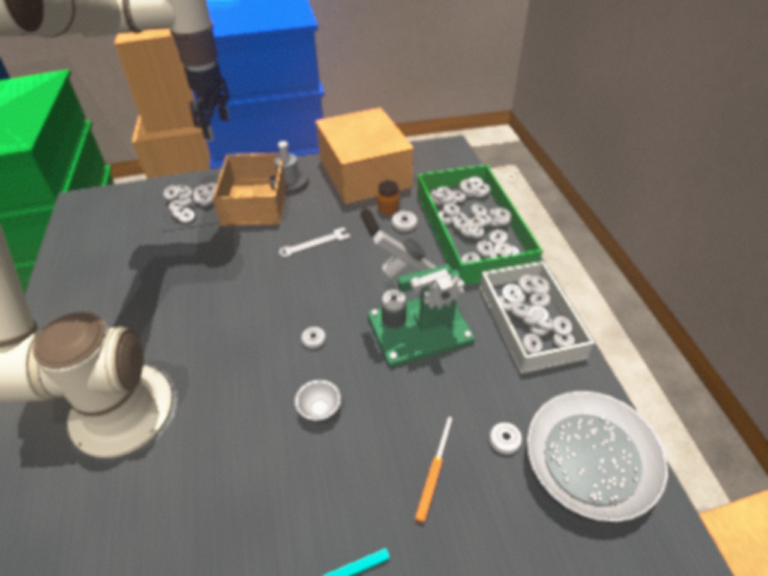

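The top view shows the press near (380,265), with its grip at (343,288) and its lug around (410,228). The orange, wooden-handled bar runs from (570,320) to its steel tip at (490,267), and the teal bar is a look-alike. The side view agrees. Next I'll fit the press and bar poses from the depth clouds.

```bash
cat > m.py <<'E'
from h import *
np.set_printoptions(precision=4,suppress=True)
def fit():
    G=[];O=[];W=[];L=[];B=[]
    for n in ("top","side"):
        f=grab(n); P=cloud(f).reshape(-1,3); h=cv2.cvtColor(f["image"],cv2.COLOR_RGB2HSV).reshape(-1,3).astype(int)
        near=(abs(P[:,0]-.6)<.16)&(abs(P[:,1]-.05)<.16)
        g=near&(h[:,0]>50)&(h[:,0]<90)&(h[:,1]>100)&(P[:,2]>.012)&(P[:,2]<.027); G.append(P[g])
        o=(abs(P[:,0]-.56)<.15)&(abs(P[:,1]+.25)<.12)&(P[:,2]>.005)&(P[:,2]<.03)
        oo=o&(h[:,0]<25)&(h[:,1]>100); O.append(P[oo])
        W.append(P[o&(h[:,1]<60)&(h[:,2]>120)]); 
        L.append(P[near&(h[:,1]<70)&(h[:,2]>120)&(P[:,2]>.17)&(P[:,1]<.05)])
        B.append(P[near&(h[:,2]<70)&(P[:,2]>.2)])
        print(n,[len(x[-1]) for x in (G,O,W,L,B)])
    return G,O,W,L,B
if __name__=="__main__":
    G,O,W,L,B=fit()
    for i in (0,1): print("plate",cv2.minAreaRect(np.float32(G[i][:,:2])*1000))
    print("plate",cv2.minAreaRect(np.float32(np.vstack(G)[:,:2])*1000))
    for i in (0,1):
        print("bar",cv2.minAreaRect(np.float32(O[i][:,:2])*1000),O[i].mean(0))
        print("rod",W[i].mean(0) if len(W[i]) else 0,cv2.minAreaRect(np.float32(W[i][:,:2])*1000))
        print("lug",L[i].min(0),L[i].max(0),np.median(L[i],0)); print("blk",B[i].min(0),B[i].max(0),B[i].mean(0))
E
python3 m.py
```

```text
top [1156, 202, 271, 266, 247]
side [1208, 297, 360, 274, 77]
plate ((641.3858032226562, 92.40975952148438), (242.68002319335938, 212.90518188476562), 5.76403284072876)
plate ((650.7916870117188, 63.86402130126953), (288.6508483886719, 179.6776885986328), 26.592973709106445)
plate ((642.24072265625, 92.27619171142578), (245.0687713623047, 212.77578735351562), 5.912455081939697)
bar ((539.0855712890625, -285.91815185546875), (114.89142608642578, 17.360876083374023), 57.09269714355469) [ 0.5379 -0.2867  0.0149]
rod [ 0.6631 -0.2209  0.0147] ((645.6002807617188, -210.41445922851562), (77.72709655761719, 141.7216339111328), 79.90103912353516)
lug [ 0.5867 -0.0067  0.1707] [0.6802 0.0353 0.1984] [0.6366 0.0222 0.191 ]
blk [0.52   0.0639 0.2114] [0.6092 0.1525 0.2752] [0.5343 0.1186 0.2677]
bar ((539.8541259765625, -286.56512451171875), (115.72637176513672, 16.92704200744629), 58.08154296875) [ 0.5376 -0.2899  0.016 ]
rod [ 0.6659 -0.2243  0.0158] ((646.8663940429688, -210.14952087402344), (74.98054504394531, 142.3633575439453), 78.2196273803711)
lug [ 0.5662 -0.0066  0.1704] [0.6818 0.0486 0.2007] [0.633  0.0221 0.1921]
blk [0.5201 0.0858 0.2656] [0.5395 0.1436 0.2745] [0.5291 0.1118 0.2711]
```

```bash
python3 - <<'E'
from m import *
G,O,W,L,B=fit()
g=np.vstack(G); g=g[(g[:,0]>.48)&(g[:,0]<.70)&(g[:,1]<.15)&(g[:,1]>-.06)]
for i,gg in enumerate((g,)):
    m=np.zeros((400,400),np.uint8); ij=((gg[:,:2]-[.4,-.15])*1000).astype(int); m[ij[:,0],ij[:,1]]=255
    m=cv2.morphologyEx(m,cv2.MORPH_CLOSE,np.ones((9,9)))
    n,lab,st,_=cv2.connectedComponentsWithStats(m); k=1+st[1:,4].argmax(); print(st[1:,4])
    q=np.argwhere(lab==k)[:,::1].astype(np.float32); (c,s,a)=cv2.minAreaRect(q); print("plate",np.array(c)/1000+[.4,-.15],s,a)
    print(cv2.boxPoints((c,s,a))/1000+[.4,-.15])
l=np.vstack(L); 
h=l[(l[:,2]>.183)&(l[:,1]<.012)]; print("lug top z",np.percentile(h[:,2],[5,50,95]),h.min(0),h.max(0),h.mean(0))
b=B[1]; vx,vy,x,y=cv2.fitLine(np.float32(b[:,:2]),cv2.DIST_HUBER,0,1e-4,1e-4).ravel(); print("grip dir deg",np.degrees(np.arctan2(vy,vx)))
b=B[0][B[0][:,2]>.255]; vx,vy,x,y=cv2.fitLine(np.float32(b[:,:2]),cv2.DIST_HUBER,0,1e-4,1e-4).ravel(); print("grip dir deg",np.degrees(np.arctan2(vy,vx)),b.min(0),b.max(0),b.mean(0))
E
```

```text
top [1156, 203, 269, 269, 247]
side [1218, 296, 357, 280, 78]
[14706]
plate [0.6147 0.0541] (184.1136474609375, 143.29701232910156) 5.970016002655029
[[ 0.5157  0.1158]
 [ 0.5306 -0.0267]
 [ 0.7137 -0.0076]
 [ 0.6988  0.135 ]]
lug top z [0.1887 0.1926 0.1965] [ 0.6331 -0.0065  0.1862] [0.656  0.012  0.1973] [0.6439 0.002  0.1925]
grip dir deg -84.050835
grip dir deg -84.83565 [0.5201 0.089  0.2601] [0.5419 0.1526 0.2759] [0.5312 0.1211 0.27  ]
```

```bash
cat > plan.py <<'E'
from h import *
from scipy.spatial.transform import Rotation as Ro, Slerp
def rows(wps):
    """wps: list of (xyz, yaw_deg[, n]) tool-down or (xyz, Rotation, n); prints the needed shifts"""
    o=sensors.get_obs(); p=np.array(o["tool_pos"]); R=Ro.from_euler("xyz",o["orientation"])
    for q,y,n in wps:
        T=y if isinstance(y,Ro) else Ro.from_euler("xyz",[180,0,y],degrees=True)
        s=Slerp([0,1],Ro.concatenate([R,T])); p0=p.copy();out=[]
        R0=R
        for k in range(1,n+1):
            t=p0+(np.array(q)-p0)*k/n; Rt=s(k/n)
            d=np.round(R.inv().apply(t-p)*100,2); w=np.round((R.inv()*Rt).as_rotvec(degrees=True),1)
            p=p+R.apply(d/100); R=R*Ro.from_rotvec(w,degrees=True); out+=list(d)+list(w)
        print(n,[float(v)+0. for v in out],flush=True)
E
python3 - <<'E'
from plan import *
rows([((.26,.54,.35),-23.8,2),((.41,.05,.35),-76,8),((.533,-.270,.20),-122.4,6)])
E
```

```text
2 [1.02, 1.3, -5.93, 0.0, 0.0, 0.0, 1.01, 1.3, -5.94, 0.0, 0.0, 0.0]
8 [4.19, 4.85, 0.0, 0.0, 0.0, 6.5, 4.7, 4.34, 0.0, 0.0, 0.0, 6.6, 5.18, 3.78, 0.0, 0.0, 0.0, 6.5, 5.57, 3.16, 0.0, 0.0, 0.0, 6.5, 5.89, 2.52, 0.0, 0.0, 0.0, 6.5, 6.14, 1.83, 0.0, 0.0, 0.0, 6.6, 6.31, 1.11, 0.0, 0.0, 0.0, 6.5, 6.39, 0.39, 0.0, 0.0, 0.0, 6.5]
6 [5.67, -0.7, 2.5, 0.0, 0.0, 7.7, 5.53, -1.44, 2.5, 0.0, 0.0, 7.8, 5.28, -2.19, 2.5, 0.0, 0.0, 7.7, 4.94, -2.87, 2.5, 0.0, 0.0, 7.8, 4.5, -3.52, 2.5, 0.0, 0.0, 7.7, 3.99, -4.09, 2.5, 0.0, 0.0, 7.7]
```

servo_tool --steps '[1, 1.3, -5.9, 0, 0, 0, 1, 1.3, -5.9, 0, 0, 0, 4.1, 4.6, 0, 0, 0, 6.5, 4.5, 4.2, 0, 0, 0, 6.5, 5, 3.6, 0, 0, 0, 6.5, 5.3, 3.1, 0, 0, 0, 6.5, 5.6, 2.5, 0, 0, 0, 6.5, 5.9, 1.8, 0, 0, 0, 6.5, 6, 1.1, 0, 0, 0, 6.5, 6.1, 0.4, 0, 0, 0, 6.5]' --fingers 0 --force 80

```text
t: 2.65
tool_pos: [0.4027, 0.0682, 0.3499]
orientation: [-3.14, 0.0, -1.325]
ft_force: [1.6, 0.5, -0.0]
gripper_width: 0.0427
gripper_force: 0.0
```

```bash
python3 - <<'E'
from plan import *
print(sensors.get_obs()["tool_pos"],sensors.get_obs()["orientation"])
rows([((.544,-.278,.12),-122.4,9)])
E
```

```text
[0.40267202 0.06816606 0.34988162] [-3.13985971e+00  4.57930635e-04 -1.32541815e+00]
9 [4.11, -0.58, 2.55, 0.0, 0.0, 5.2, 4.05, -0.96, 2.56, 0.0, 0.0, 5.1, 3.94, -1.31, 2.55, 0.0, 0.0, 5.2, 3.81, -1.66, 2.55, 0.0, 0.0, 5.1, 3.64, -2.0, 2.56, 0.0, 0.0, 5.2, 3.45, -2.31, 2.55, 0.0, 0.1, 5.2, 3.22, -2.62, 2.56, -0.1, 0.0, 5.1, 2.98, -2.9, 2.55, 0.0, 0.0, 5.2, 2.7, -3.16, 2.56, 0.0, 0.0, 5.2]
```

servo_tool --steps '[4.1, -0.6, 2.5, 0, 0, 5.2, 4, -1, 2.5, 0, 0, 5.2, 3.9, -1.3, 2.5, 0, 0, 5.2, 3.8, -1.7, 2.5, 0, 0, 5.2, 3.6, -2, 2.5, 0, 0, 5.2, 3.4, -2.3, 2.5, 0, 0, 5.2, 3.2, -2.6, 2.5, 0, 0, 5.1, 3, -2.9, 2.5, 0, 0, 5.1, 2.7, -3.1, 2.5, 0, 0, 5.1, 0, 0, 0, 0, 0, 0]'

```text
t: 3.9
tool_pos: [0.5431, -0.2754, 0.1211]
orientation: [3.137, -0.002, -2.138]
ft_force: [-0.3, 0.6, 0.4]
gripper_width: 0.0422
gripper_force: 0.0
```

```bash
python3 - <<'E'
from plan import *
f=grab("side"); print(sensors.get_obs()["tool_pos"],sensors.get_obs()["orientation"])
rows([((.544,-.278,.004),-122.4,5)])
b=proj(f,[[.544,-.278,.008]])[0].astype(int); print(b)
save(f,"s1.png",[180,200,380,384],3)
E
```

```text
[ 0.54344763 -0.27450078  0.12268078] [ 3.13873106e+00 -1.03008792e-03 -2.13550421e+00]
5 [0.05, -0.05, 2.37, 0.0, 0.0, 0.0, 0.05, -0.06, 2.38, 0.1, 0.0, 0.0, 0.05, -0.05, 2.37, 0.0, 0.0, 0.0, 0.05, -0.05, 2.37, 0.0, 0.0, 0.0, 0.05, -0.05, 2.38, 0.1, -0.1, 0.0]
[286 322]
```

View pics/s1.png

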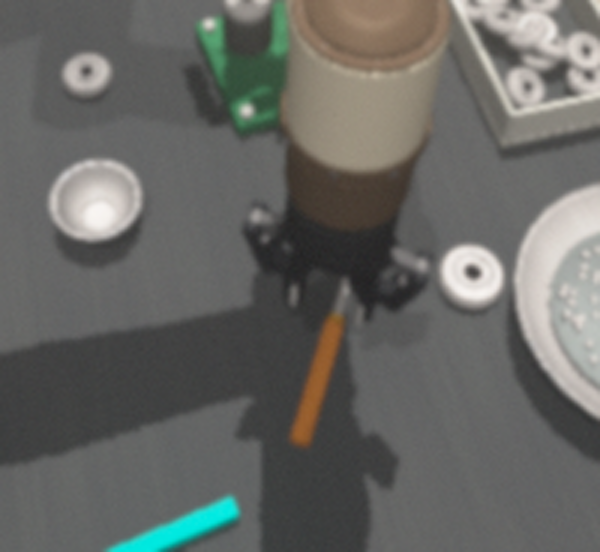

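The gripper, near (350,280) in the crop, straddles the bar's line, and nothing is in its way. I'll go down and grip.

servo_tool --steps '[0, -0.1, 2.4, 0, 0, 0, 0, -0.1, 2.4, 0, 0, 0, 0.1, 0, 2.4, 0, 0, 0, 0.1, 0, 2.4, 0, 0, 0, 0, 0, 2.1, 0, 0, 0, 0, 0, 0, 0, 0, 0]'

```text
t: 4.7
tool_pos: [0.544, -0.2753, 0.0071]
orientation: [3.14, -0.001, -2.132]
ft_force: [0.8, 0.2, 1.1]
gripper_width: 0.0426
gripper_force: 0.0
```

servo_tool --steps '[0, 0, 0, 0, 0, 0, 0, 0, 0, 0, 0, 0, 0, 0, 0, 0, 0, 0, 0, 0, 0, 0, 0, 0, 0, 0, 0, 0, 0, 0, 0, 0, 0, 0, 0, 0]' --fingers 1 --force 100

```text
t: 5.45
tool_pos: [0.5459, -0.2764, 0.0095]
orientation: [-3.138, 0.001, -2.133]
ft_force: [-0.6, 2.6, 6.2]
gripper_width: 0.0124
gripper_force: 98.3
```

```bash
python3 - <<'E'
from plan import *
print(sensors.get_obs()["tool_pos"],sensors.get_obs()["orientation"])
rows([((.56,-.27,.12),-118,3),((.654,-.171,.145),-84,6)])
E
```

```text
[ 0.54591426 -0.27642028  0.0095203 ] [-3.13841817e+00  9.81733427e-04 -2.13308093e+00]
3 [-0.43, -0.29, -3.68, -0.1, 0.0, -1.4, -0.43, -0.3, -3.68, 0.0, 0.0, -1.4, -0.42, -0.31, -3.68, -0.1, 0.0, -1.4]
6 [-2.19, -0.61, -0.42, 0.0, 0.0, -5.7, -2.13, -0.82, -0.41, 0.0, 0.0, -5.6, -2.03, -1.03, -0.42, 0.0, 0.0, -5.7, -1.92, -1.22, -0.41, 0.0, 0.0, -5.7, -1.79, -1.41, -0.42, 0.0, 0.0, -5.6, -1.64, -1.57, -0.41, 0.0, 0.1, -5.7]
```

servo_tool --steps '[-0.4, -0.3, -3, 0, 0, -1.4, -0.4, -0.3, -3, 0, 0, -1.4, -0.4, -0.3, -3, 0, 0, -1.4, 0, 0, 0, 0, 0, 0]'

```text
t: 5.95
tool_pos: [0.5606, -0.2711, 0.1004]
orientation: [-3.135, 0.002, -2.06]
ft_force: [0.5, 0.1, -1.4]
gripper_width: 0.0125
gripper_force: 98.3
```

```bash
cat > barpose.py <<'E'
from h import *
np.set_printoptions(precision=4,suppress=True)
def bar(f):
    P=cloud(f).reshape(-1,3); h=cv2.cvtColor(f["image"],cv2.COLOR_RGB2HSV).reshape(-1,3).astype(int)
    c=np.array(sensors.get_obs()["tool_pos"])
    near=np.linalg.norm(P[:,:2]-c[:2],axis=1)<.2
    o=P[near&(h[:,0]<25)&(h[:,1]>150)&(h[:,2]>90)&(abs(P[:,2]-c[2])<.08)]
    l=cv2.fitLine(np.float32(o),cv2.DIST_HUBER,0,1e-4,1e-4).ravel()
    d=l[:3]*np.sign(l[1]); t=(o-l[3:])@d; print("n",len(o),"dir",d,"yaw",np.degrees(np.arctan2(d[1],d[0])),"slope",np.degrees(np.arcsin(d[2])),"ends",l[3:]+d*np.percentile(t,1),l[3:]+d*np.percentile(t,99))
    return d
E
python3 - <<'E'
from barpose import *
o=sensors.get_obs(); print(o["tool_pos"],o["orientation"],o["gripper_width"],o["gripper_force"])
for n in("side","top"):
    f=grab(n); bar(f)
    for d in finder.search_frame(f,"bar_tip")[:3]: print(d)
    if n=="side": save(f,"s2.png",[200,180,360,370],3)
E
```

```text
[ 0.5606 -0.2711  0.1004] [-3.1349  0.0017 -2.0602] 0.012471437417850145 98.32913875579834
n 211 dir [0.4602 0.8876 0.0212] yaw 62.595825 slope 1.2157726 ends [ 0.5292 -0.3318  0.1062] [ 0.5715 -0.2501  0.1081]
{'bbox': [216.9, 366.7, 259.0, 384.0], 'p': 0.64}
{'bbox': [284.6, 288.9, 298.9, 330.0], 'p': 0.61}
n 56 dir [ 0.5064  0.8622 -0.0087] yaw 59.572533 slope -0.5006083 ends [ 0.5236 -0.3297  0.1034] [ 0.566  -0.2576  0.1027]
{'bbox': [389.0, 232.8, 406.6, 293.2], 'p': 0.65}
{'bbox': [360.5, 186.7, 394.2, 204.3], 'p': 0.46}
```

View pics/s2.png

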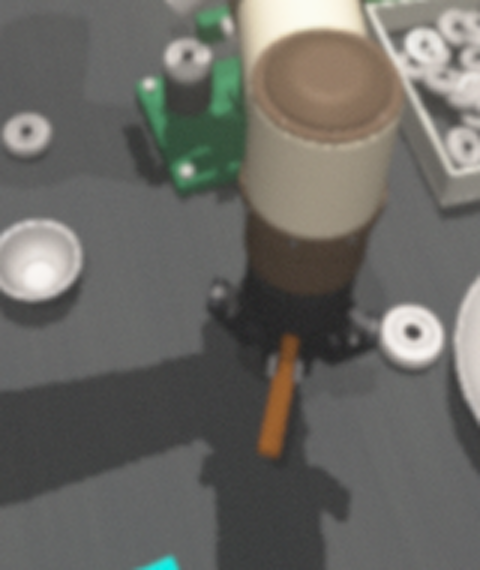

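The bar is held level, about 132 mm from the tip. I'll carry it to the pre-insert pose.

```bash
python3 - <<'E'
from plan import *
rows([((.660,-.180,.169),-84,7)])
E
```

```text
7 [-1.83, -0.68, -1.05, 0.0, 0.0, -4.9, -1.77, -0.84, -1.05, 0.0, 0.0, -4.8, -1.69, -0.98, -1.05, 0.1, 0.0, -4.9, -1.6, -1.12, -1.04, 0.0, 0.0, -4.9, -1.49, -1.26, -1.05, 0.0, 0.0, -4.9, -1.39, -1.38, -1.04, 0.0, 0.0, -4.8, -1.26, -1.49, -1.05, 0.1, 0.0, -4.9]
```

servo_tool --steps '[-1.8, -0.7, -1, 0, 0, -4.9, -1.8, -0.8, -1, 0, 0, -4.9, -1.7, -1, -1, 0, 0, -4.9, -1.6, -1.1, -1, 0, 0, -4.9, -1.5, -1.3, -1, 0, 0, -4.9, -1.4, -1.4, -1, 0, 0, -4.8, -1.3, -1.5, -1, 0, 0, -4.8, 0, 0, 0, 0, 0, 0]' --force 120

```text
t: 7.15
tool_pos: [0.662, -0.1785, 0.1663]
orientation: [3.141, 0.0, -1.465]
ft_force: [-0.2, 0.2, -2.4]
gripper_width: 0.0114
gripper_force: 120.9
```

```bash
python3 - <<'E'
from barpose import *
o=sensors.get_obs(); print(o["tool_pos"],np.degrees(o["orientation"]),o["gripper_width"])
for n in ("side","top"):
    f=grab(n); bar(f)
    P=cloud(f); h=cv2.cvtColor(f["image"],cv2.COLOR_RGB2HSV).astype(int)
    m=(h[:,:,1]<70)&(h[:,:,2]>110)&(abs(P[:,:,0]-.65)<.05)&(P[:,:,1]>-.13)&(P[:,:,1]<.02)&(P[:,:,2]>.13)&(P[:,:,2]<.21)
    q=P[m]; q=q[q[:,1].argsort()]
    for a in np.arange(-.13,.02,.01):
        s=q[(q[:,1]>=a)&(q[:,1]<a+.01)]
        if len(s): print(n,round(a,2),len(s),np.median(s,0),s[:,2].max())
    if n=="top": save(f,"t3.png",[220,110,360,240],4)
    else: save(f,"s3.png",[220,150,370,270],4)
im=np.hstack([cv2.resize(cv2.imread("pics/t3.png"),(400,371)),cv2.resize(cv2.imread("pics/s3.png"),(400,320+51))]); cv2.imwrite("pics/c3.png",im)
E
```

```text
[ 0.662  -0.1785  0.1663] [179.9523   0.0148 -83.93  ] 0.011388558336171924
n 129 dir [-0.09    0.9959  0.0105] yaw 95.16418 slope 0.60189915 ends [ 0.6674 -0.2472  0.1721] [ 0.6619 -0.1864  0.1728]
side -0.13 4 [ 0.6577 -0.1285  0.1708] 0.17268481243056577
side -0.11 6 [ 0.6529 -0.1023  0.1702] 0.17100828628768724
side -0.1 12 [ 0.6525 -0.095   0.1695] 0.17160497731800484
side -0.09 12 [ 0.6502 -0.0837  0.1702] 0.17194907952239352
side -0.08 10 [ 0.6504 -0.0747  0.1695] 0.17215721960126054
side -0.07 10 [ 0.6483 -0.0645  0.1702] 0.17212518337175364
side -0.06 11 [ 0.6473 -0.0558  0.1697] 0.1730557297724386
side -0.05 3 [ 0.6487 -0.0495  0.1686] 0.16884099144554285
side -0.01 24 [ 0.6448 -0.0035  0.1925] 0.19695920758521476
side -0.0 23 [0.6435 0.0047 0.1944] 0.19792229388253088
side 0.01 42 [0.6349 0.017  0.1926] 0.1979834982892159
n 75 dir [-0.0746  0.9972  0.0057] yaw 94.277916 slope 0.3239162 ends [ 0.6643 -0.2451  0.1708] [ 0.6561 -0.1352  0.1714]
top -0.13 1 [ 0.6553 -0.1298  0.1705] 0.17052092245856867
top -0.0 34 [0.6451 0.0044 0.1916] 0.1962880454141496
top 0.01 48 [0.6364 0.0172 0.1917] 0.19701457069948045
```

View pics/c3.png

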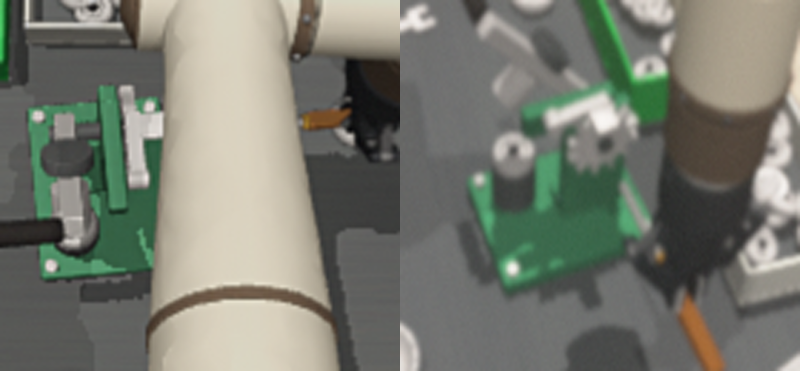

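The left panel shows the forearm over the bar line, with the pawl's lug at about (150,122). In the right panel the rod's tip is at about (625,190), short of the lug. The bar is level, its rod top is 14 mm below the lug, and the x positions agree, so I'll insert 57 mm and lift.

servo_tool --steps '[-1.4, 0, 0, 0, 0, 0, -1.4, 0, 0, 0, 0, 0, -1.4, 0, 0, 0, 0, 0, -1.4, 0, 0, 0, 0, 0, 0, 0, 0, 0, 0, 0, 0, 0, -0.6, 0, 0, 0, 0, 0, -0.6, 0, 0, 0, 0, 0, -0.5, 0, 0, 0, 0, 0, -0.5, 0, 0, 0, 0, 0, 0, 0, 0, 0]'

```text
t: 8.5
tool_pos: [0.6556, -0.124, 0.1896]
orientation: [-3.141, -0.0, -1.466]
ft_force: [-0.2, -0.6, -2.5]
gripper_width: 0.0111
gripper_force: 120.7
```

```bash
cat > look.py <<'E'
from barpose import *
import sys
o=sensors.get_obs(); print(o["tool_pos"],np.degrees(o["orientation"]),o["gripper_width"],o["ft_force"])
f=grab("side"); bar(f); save(f,sys.argv[1],[220,130,370,250],4)
P=cloud(f); h=cv2.cvtColor(f["image"],cv2.COLOR_RGB2HSV).astype(int)
q=P[(h[:,:,1]<70)&(h[:,:,2]>110)&(abs(P[:,:,0]-.63)<.06)&(P[:,:,1]>-.11)&(P[:,:,1]<.04)&(P[:,:,2]>.15)&(P[:,:,2]<.28)]
for a in np.arange(-.11,.04,.01):
    s=q[(q[:,1]>=a)&(q[:,1]<a+.01)]
    if len(s): print(round(a,2),len(s),np.median(s,0),s[:,2].min(),s[:,2].max())
E
python3 look.py s4.png
```

```text
[ 0.6556 -0.124   0.1896] [-179.9883   -0.0137  -83.9809] 0.011135602213104464 [-0.1955 -0.5717 -2.4688]
n 121 dir [-0.0906  0.9959  0.0055] yaw 95.197075 slope 0.31538618 ends [ 0.6607 -0.1927  0.1971] [ 0.6551 -0.1307  0.1975]
-0.08 4 [ 0.6487 -0.0737  0.1935] 0.1929940448642021 0.19777808642825112
-0.07 7 [ 0.6502 -0.0659  0.1926] 0.19067598872624764 0.19458692088222826
-0.04 7 [ 0.6455 -0.033   0.1916] 0.19006249010071846 0.19310366287475
-0.03 11 [ 0.643  -0.0261  0.1914] 0.18800659506494868 0.19297407224306806
-0.02 10 [ 0.6431 -0.0144  0.1915] 0.18843418399259007 0.19348516276925515
-0.01 31 [ 0.6423 -0.0037  0.1962] 0.18549629943795265 0.20324727529882522
-0.0 24 [0.6421 0.0044 0.199 ] 0.19630880040296628 0.20476465215989653
0.01 69 [0.6082 0.0163 0.1911] 0.15441818268052598 0.2019474447059645
0.02 168 [0.6308 0.0248 0.1852] 0.15000734444558644 0.20581082324820768
0.03 84 [0.6346 0.0337 0.1736] 0.15035958970247412 0.20417562559342844
```

servo_tool --steps '[0, 0, -0.5, 0, 0, 0, 0, 0, -0.5, 0, 0, 0, 0, 0, -0.5, 0, 0, 0, 0, 0, -0.5, 0, 0, 0, 0, 0, -0.5, 0, 0, 0, 0, 0, 0, 0, 0, 0]'

```text
t: 9.3
tool_pos: [0.6561, -0.1237, 0.2152]
orientation: [-3.14, -0.0, -1.466]
ft_force: [-0.4, -0.5, -1.9]
gripper_width: 0.0111
gripper_force: 120.7
```

```bash
python3 look.py s5.png
```

```text
[ 0.6561 -0.1237  0.2152] [-179.8889   -0.0158  -83.9697] 0.011053506413004083 [-0.353  -0.4605 -1.9163]
n 120 dir [-0.0845  0.9964  0.0054] yaw 94.84748 slope 0.31005877 ends [ 0.6608 -0.1925  0.2225] [ 0.6558 -0.1332  0.2228]
-0.08 2 [ 0.6514 -0.0726  0.2189] 0.21869996652332574 0.2190486345364705
-0.07 7 [ 0.6508 -0.0655  0.2182] 0.2165121539949482 0.21900726044154248
-0.04 5 [ 0.6458 -0.0324  0.2168] 0.21473297882917664 0.21997540796657453
-0.03 10 [ 0.6448 -0.0256  0.2174] 0.21443781866883088 0.21934182242639122
-0.02 11 [ 0.6434 -0.0161  0.2172] 0.2144964362163905 0.22097142406310416
-0.01 32 [ 0.6352 -0.0049  0.217 ] 0.2093926186738512 0.22488283514779597
-0.0 27 [0.6311 0.0043 0.2179] 0.20985083874609245 0.22547303793499376
0.01 75 [0.6048 0.0167 0.1958] 0.17505508953671983 0.22583911159674436
0.02 177 [0.6308 0.0249 0.1725] 0.1502906063308707 0.22960974084052366
0.03 75 [0.627  0.0326 0.1747] 0.1505543484961615 0.2293767166792729
```

View pics/s5.png

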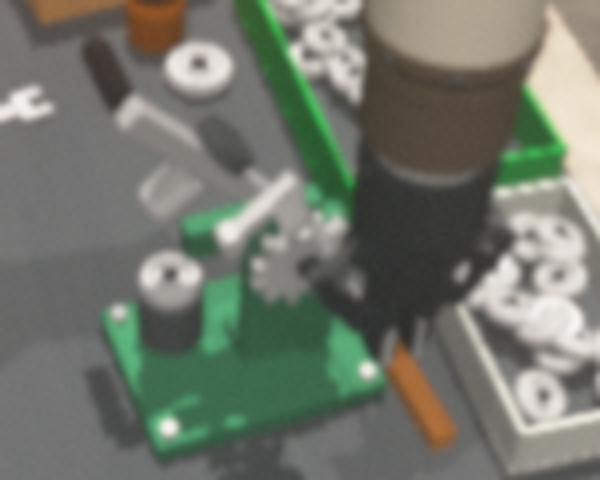

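The pawl has swung up, from its pivot near (230,235) to its end at (295,185). With the lug about 32 mm up, that's roughly 0.6 rad. I'll drop the rod slightly, retract, and lay the bar down.

servo_tool --steps '[0, 0, 0.5, 0, 0, 0, 0, 0, 0.5, 0, 0, 0, 2, 0, 0, 0, 0, 0, 3, 0, 0, 0, 0, 0, 4, 0, 0, 0, 0, 0, 1, 2, 4, 0, 0, 0, -1, 2.2, 5, 0, 0, 0, -1.7, 2.2, 5, 0, 0, 0, 0, 0, 3, 0, 0, 0, 0, 0, 0, 0, 0, 0]'

```text
t: 10.6
tool_pos: [0.5978, -0.2036, 0.0319]
orientation: [3.136, 0.001, -1.466]
ft_force: [-0.4, -0.5, -1.7]
gripper_width: 0.0116
gripper_force: 120.8
```

```bash
python3 look.py s6.png
```

```text
[ 0.5978 -0.2036  0.0319] [179.6759   0.0562 -84.0042] 0.011611808286663562 [-0.4314 -0.5358 -1.7406]
n 131 dir [-0.0635  0.9979  0.0135] yaw 93.63884 slope 0.7708517 ends [ 0.6033 -0.2732  0.0381] [ 0.5993 -0.2101  0.039 ]
0.01 30 [0.5953 0.0159 0.1869] 0.17628051209426765 0.194419958552348
0.02 24 [0.5951 0.0252 0.1911] 0.15193350043027873 0.19712116989981077
0.03 10 [0.5905 0.0312 0.1899] 0.1510971928408035 0.19321302897229314
```

servo_tool --steps '[0, 0, 0.9, 0, 0, 0, 0, 0, 0.7, 0, 0, 0, 0, 0, 0.5, 0, 0, 0, 0, 0, 0.1, 0, 0, 0, 0, 0, 0, 0, 0, 0]'

```text
t: 11.28
tool_pos: [0.5998, -0.203, 0.0124]
orientation: [-3.141, -0.0, -1.465]
ft_force: [-0.6, 0.4, -1.1]
gripper_width: 0.0113
gripper_force: 120.8
```

servo_tool --steps '[0, 0, 0, 0, 0, 0, 0, 0, 0, 0, 0, 0, 0, 0, 0, 0, 0, 0, 0, 0, -1, 0, 0, 0, 0, 0, -3, 0, 0, 0, 0, 0, -5, 0, 0, 0, 0, 0, -6, 0, 0, 0, 0, 0, -6, 0, 0, 0, 0, 0, -6, 0, 0, 0, 0, 0, -6, 0, 0, 0]' --fingers 0 --force 30

```text
t: 12.52
tool_pos: [0.599, -0.2029, 0.3456]
orientation: [-3.14, -0.0, -1.465]
ft_force: [1.5, -0.4, 0.5]
gripper_width: 0.0428
gripper_force: 0.0
```

```bash
python3 - <<'E'
from m import *
from plan import *
for n in ("side","top"):
    f=grab(n); P=cloud(f).reshape(-1,3); h=cv2.cvtColor(f["image"],cv2.COLOR_RGB2HSV).reshape(-1,3).astype(int)
    o=P[(abs(P[:,0]-.6)<.08)&(abs(P[:,1]+.21)<.1)&(h[:,0]<25)&(h[:,1]>100)&(P[:,2]<.1)]
    if len(o): print(n,len(o),o.mean(0),o.min(0),o.max(0))
    b=P[(abs(P[:,0]-.55)<.08)&(abs(P[:,1]-.11)<.08)&(h[:,2]<70)&(P[:,2]>.255)&(P[:,2]<.3)]
    if len(b): print("grip",len(b),b.min(0),b.max(0),b.mean(0))
    if n=="side": save(f,"s7.png",[150,110,370,280],3.5)
o=sensors.get_obs();print(o["tool_pos"],o["orientation"],o["joint_pos"])
E
```

```text
side 316 [ 0.6017 -0.2185  0.0135] [ 0.5875 -0.2733 -0.0035] [ 0.6202 -0.1507  0.02  ]
grip 45 [0.5221 0.0852 0.2652] [0.5377 0.1379 0.2738] [0.5286 0.1037 0.2706]
grip 246 [0.5201 0.089  0.2607] [0.5448 0.1531 0.2766] [0.5314 0.1211 0.2698]
[ 0.6018 -0.2042  0.3526] [-3.125  -0.0065 -1.4652] [-0.0713  0.3429  0.241   0.0035 -1.4514  0.1766]
```

View pics/s7.png

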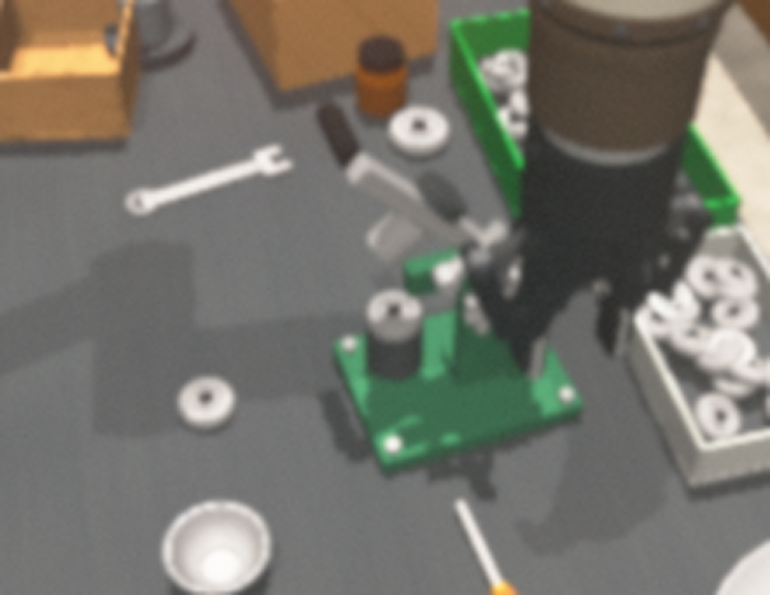

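The bar lies flat with its rod at (475,545), the lever is still up with its grip at (338,135), and the bystanders are where they were. I'll go above the grip next.

servo_tool --steps '[-4.8, 0.5, 0, 0, 0, 0, -4.8, 0.5, 0, 0, 0, 0, -4.8, 0.5, 0, 0, 0, 0, -4.8, 0.5, 0, 0, 0, 0, -4.9, 0.5, 0, 0, 0, 0, -4.9, 0.5, 0, 0, 0, 0, -4.9, 0.5, 0, 0, 0, 0, 0, 0, 0, 0, 0, 0, 0, 0, 0, 0, 0, 0]' --fingers 0

```text
t: 13.75
tool_pos: [0.529, 0.1303, 0.3427]
orientation: [-3.141, -0.0, -1.465]
ft_force: [1.1, -0.3, -0.2]
gripper_width: 0.0428
gripper_force: 0.0
```

```bash
python3 - <<'E'
from plan import *
o=sensors.get_obs();print(o["tool_pos"],o["orientation"])
rows([((.5304,.129,.247),-84,4)])
f=grab("side"); save(f,"s8.png",[150,60,350,210],3.5)
E
```

```text
[0.52902859 0.13030282 0.3427174 ] [-3.14106878e+00 -2.83773951e-05 -1.46495825e+00]
4 [0.04, -0.03, 2.39, 0.0, 0.0, 0.0, 0.03, -0.03, 2.4, 0.0, 0.0, 0.0, 0.04, -0.03, 2.39, 0.0, 0.0, 0.0, 0.03, -0.03, 2.39, 0.0, 0.0, 0.1]
```

View pics/s8.png

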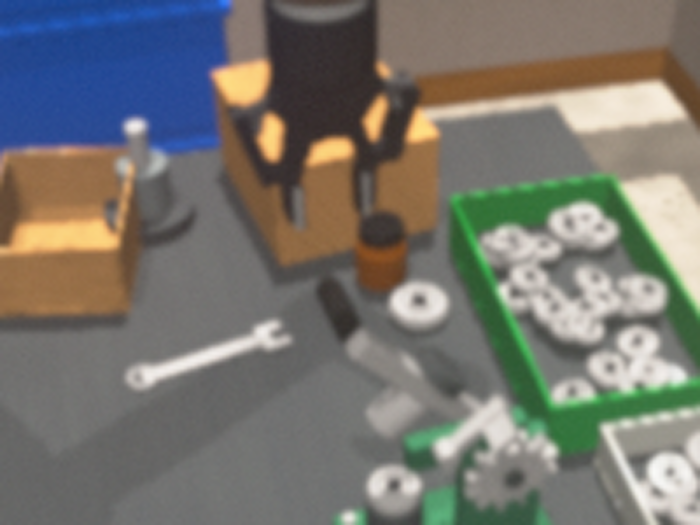

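The open fingers, at (292,205) and (365,195), straddle the grip at (338,300), and the pawl is still up. I'll go down and pinch.

servo_tool --steps '[0, 0, 2.4, 0, 0, 0, 0.1, -0.1, 2.4, 0, 0, 0, 0, 0, 2.4, 0, 0, 0, 0, 0, 2.1, 0, 0, 0, 0, 0, 0, 0, 0, 0]'

```text
t: 14.42
tool_pos: [0.5297, 0.1279, 0.2479]
orientation: [3.138, -0.001, -1.468]
ft_force: [0.4, -0.2, 0.1]
gripper_width: 0.0428
gripper_force: 0.0
```

servo_tool --steps '[0, 0, 0, 0, 0, 0, 0, 0, 0, 0, 0, 0, 0, 0, 0, 0, 0, 0, 0, 0, 0, 0, 0, 0, 0, 0, 0, 0, 0, 0]' --fingers 1 --force 40

```text
t: 15.05
tool_pos: [0.5312, 0.1292, 0.2506]
orientation: [-3.139, -0.001, -1.465]
ft_force: [1.5, -4.4, 5.2]
gripper_width: 0.0208
gripper_force: 39.8
```

```bash
python3 - <<'E'
from plan import *
o=sensors.get_obs();print(o["tool_pos"],o["orientation"],o["ft_force"],o["gripper_width"])
p=np.array(o["tool_pos"]); py=np.array([-.9946,-.104])
y0=(p[:2]-[.646,.060])@py; print("press y",y0)
e=np.arccos(y0/.165); w=[];q=p.copy()
es=np.linspace(e,-0.02,25)
for a,b in zip(es[:-1],es[1:]):
    dy=.165*(np.cos(b)-np.cos(a)); dz=.165*(np.sin(b)-np.sin(a)); print(f"{dy*100:.2f},{-dz*100:.2f}",end="  ")
E
```

```text
[0.53115896 0.1291751  0.25063513] [-3.13893985e+00 -6.51643158e-04 -1.46532700e+00] [ 1.4919889  -4.44251553  5.164875  ] 0.0208096068143348
press y 0.10702669002917728
0.46,0.40  0.44,0.42  0.42,0.44  0.41,0.45  0.39,0.47  0.37,0.48  0.36,0.49  0.34,0.51  0.32,0.52  0.30,0.53  0.28,0.54  0.26,0.55  0.24,0.56  0.22,0.57  0.20,0.58  0.18,0.58  0.15,0.59  0.13,0.59  0.11,0.60  0.09,0.60  0.07,0.60  0.04,0.61  0.02,0.61  -0.00,0.61
```

servo_tool --steps '[0, 0.46, 0.4, 0, 0, 0, 0, 0.44, 0.42, 0, 0, 0, 0, 0.42, 0.44, 0, 0, 0, 0, 0.41, 0.45, 0, 0, 0, 0, 0.39, 0.47, 0, 0, 0, 0, 0.37, 0.48, 0, 0, 0, 0, 0.36, 0.49, 0, 0, 0, 0, 0.34, 0.51, 0, 0, 0]'

```text
t: 16.05
tool_pos: [0.5026, 0.1271, 0.2153]
orientation: [-3.13, 0.002, -1.464]
ft_force: [6.8, -5.9, 5.8]
gripper_width: 0.0207
gripper_force: 40.8
```

servo_tool --steps '[0, 0.32, 0.52, 0, 0, 0, 0, 0.3, 0.53, 0, 0, 0, 0, 0.28, 0.54, 0, 0, 0, 0, 0.26, 0.55, 0, 0, 0, 0, 0.24, 0.56, 0, 0, 0, 0, 0.22, 0.57, 0, 0, 0, 0, 0.2, 0.58, 0, 0, 0, 0, 0.18, 0.58, 0, 0, 0]'

```text
t: 17.05
tool_pos: [0.4834, 0.1259, 0.171]
orientation: [-3.129, 0.003, -1.463]
ft_force: [9.0, -3.3, 6.0]
gripper_width: 0.0206
gripper_force: 41.0
```

servo_tool --steps '[0, 0.12, 0.59, 0, 0, 0, 0, 0.1, 0.59, 0, 0, 0, 0, 0.08, 0.6, 0, 0, 0, 0, 0.06, 0.6, 0, 0, 0, 0, 0.05, 0.6, 0, 0, 0, 0, 0.03, 0.6, 0, 0, 0, 0, 0, 0.6, 0, 0, 0, 0, 0, 0.5, 0, 0, 0, 0, 0, 0, 0, 0, 0]'

```text
t: 18.18
tool_pos: [0.4776, 0.1253, 0.1244]
orientation: [-3.133, 0.002, -1.463]
ft_force: [4.4, -3.0, 10.6]
gripper_width: 0.0204
gripper_force: 44.9
```

```bash
python3 - <<'E'
from plan import *
o=sensors.get_obs();print(o["tool_pos"],o["orientation"],o["ft_force"])
f=grab("side"); P=cloud(f).reshape(-1,3); h=cv2.cvtColor(f["image"],cv2.COLOR_RGB2HSV).reshape(-1,3).astype(int)
l=P[(h[:,1]<70)&(h[:,2]>90)&(P[:,2]>.1)&(P[:,2]<.2)&(abs(P[:,0]-.52)<.06)&(abs(P[:,1]-.09)<.03)]
c=np.c_[(l[:,:2]-[.646,.060])@np.array([-.9946,-.104]),l[:,2]]
for a in np.arange(.05,.2,.01):
    s=c[(c[:,0]>=a)&(c[:,0]<a+.01)]
    if len(s): print(round(a,2),len(s),np.median(s[:,1]),s[:,1].max())
E
```

```text
[0.47758711 0.12528572 0.12438904] [-3.13337203e+00  2.20564820e-03 -1.46348403e+00] [ 4.39533127 -3.01954646 10.58707661]
0.06 32 0.1667707238494757 0.17042160575337276
0.07 66 0.16641602438132458 0.16982195248774865
0.08 76 0.1422414146576171 0.17145860353772358
0.09 56 0.15279323333823067 0.17085907628088456
0.1 30 0.15048185713375578 0.15353010381111956
0.11 32 0.15012530664037652 0.15526365634300668
0.12 30 0.15065270055296925 0.15322981168975836
0.13 30 0.1503633510301694 0.15398819456195864
0.14 43 0.14947743370472288 0.15689527896378697
0.15 31 0.1506286294399256 0.1529066477091351
0.16 7 0.14328285917478165 0.1510168630549322
0.17 14 0.1447607163269541 0.1595952439867107
```

The lever's top lies level at 150 mm, so it is down. One more light push, then release.

servo_tool --steps '[0, 0, 0.3, 0, 0, 0, 0, 0, 0.3, 0, 0, 0, 0, 0, 0.2, 0, 0, 0, 0, 0, 0, 0, 0, 0, 0, 0, 0, 0, 0, 0]'

```text
t: 18.85
tool_pos: [0.4778, 0.1253, 0.1238]
orientation: [-3.131, 0.001, -1.461]
ft_force: [-15.9, -2.2, 57.4]
gripper_width: 0.0207
gripper_force: 49.6
```

servo_tool --steps '[0, 0, 0, 0, 0, 0, 0, 0, 0, 0, 0, 0, 0, 0, 0, 0, 0, 0, 0, 0, -1, 0, 0, 0, 0, 0, -3, 0, 0, 0, 0, 0, -5, 0, 0, 0, 0, 0, -6, 0, 0, 0, 0, 0, -6, 0, 0, 0, 0, 0, 0, 0, 0, 0]' --fingers 0

```text
t: 19.98
tool_pos: [0.4765, 0.1245, 0.3294]
orientation: [-3.131, 0.004, -1.465]
ft_force: [0.1, -0.1, -0.6]
gripper_width: 0.0427
gripper_force: 0.0
```

```bash
python3 - <<'E'
from plan import *
f=grab("side"); P=cloud(f).reshape(-1,3); h=cv2.cvtColor(f["image"],cv2.COLOR_RGB2HSV).reshape(-1,3).astype(int)
l=P[(h[:,1]<70)&(h[:,2]>90)&(P[:,2]>.1)&(P[:,2]<.2)&(abs(P[:,0]-.52)<.06)&(abs(P[:,1]-.09)<.03)]
y=(l[:,:2]-[.646,.060])@np.array([-.9946,-.104])
m=(y>.105)&(y<.155)&(l[:,2]>.146); print(np.polyfit(y[m],l[m,2],1),np.median(l[m,2]))
save(f,"s9.png",[150,100,370,300],3)
E
```

```text
[-0.01173839  0.15259863] 0.15128839549795922
```

View pics/s9.png

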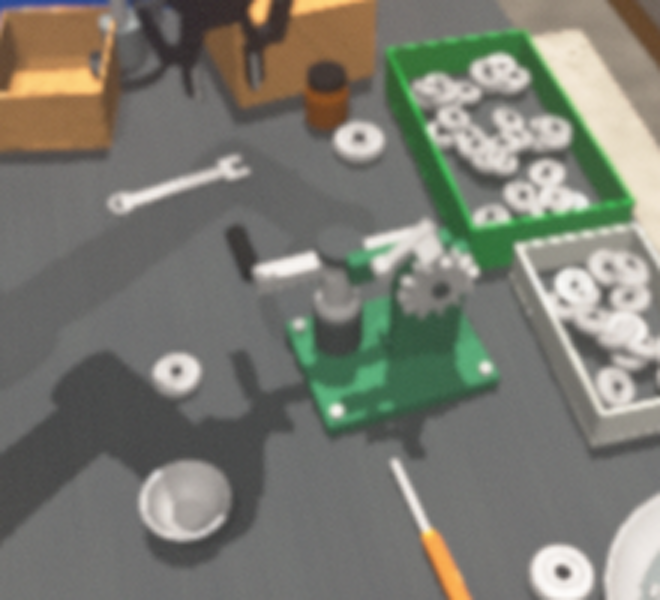

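The lever is level, with its grip at (242,252) and its head on the bearing. The pawl is up at (405,245), the bar lies flat at (430,535), and the bystanders are undisturbed.

```bash
python3 -c "
from workcell import r
print(r.hand_in())"
```

```text
the job is handed in; nothing more can be done
None
```

I lifted the pawl clear with the pry bar, lowered the lever gently until it was level on the bearing, left the bar flat on the bench, and handed the job in at about 20 s; no verdict came back.

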